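# Press home a junction box's cover plugs crosswise

## Task

Close the junction box by pressing its four cover plugs fully home with a fingertip, one at a time and crosswise so that the cover seats evenly: first the plug at the clipped corner, then the one diagonally opposite, then the other plug on the same short side as the clipped corner, and last the remaining one. Press lightly (clearly less than 30 N), do not pull a plug up, do not lift or shove the box, and leave the tape roll, wooden block and try square beside it alone.

Things in the scene. Friction and masses are not known exactly. Their poses are not given: they have to be found in the camera images.
- junction_box: Loose grey junction box, 2 kg, on the table at any yaw. Base 198 x 128 mm, bare-metal cover 210 (x) x 140 (y) mm, its top 58 mm above the table. Origin: centre of the underside; z up. The corner at +x +y is cut off diagonally (36 mm legs); the other three are square. Three black stub glands stick out 14 mm from the long side at -y, 26 mm above the table.
- clipped_corner (a point): Middle of the diagonal cut of the cover plate's one clipped corner, on the plate's top face: at (+0.087, +0.052, +0.058) m in the box's frame; axes as the box's.
- plug_clipped_head (a point): Centre of the flat top of the plug at the clipped corner: black round plug, soft rubber head 24 mm across, 5 mm high, on a stem, at (+0.076, +0.044) m in the box's frame. At the start its top is 74 to 77 mm above the table; home (unloaded), it sits on its 2 mm washer, its top 67 mm above the table. Axes as the box's.
- plug_clipped (a joint): How far the stem of the plug at the clipped corner is pressed in, m: 0 to 0.003 at the start, 0.010 home (hard stop), negative if pulled up. It slides with about 4 N of friction and stays where left; the head's rubber gives 1 mm per 5 N, up to 3 mm, and springs back.
- plug_opposite_head (a point): Centre of the flat top of the plug diagonally opposite the clipped corner: black round plug, soft rubber head 24 mm across, 5 mm high, on a stem, at (-0.076, -0.044) m in the box's frame. At the start its top is 74 to 77 mm above the table; home (unloaded), it sits on its 2 mm washer, its top 67 mm above the table. Axes as the box's.
- plug_opposite (a joint): How far the stem of the plug diagonally opposite the clipped corner is pressed in, m: 0 to 0.003 at the start, 0.010 home (hard stop), negative if pulled up. It slides with about 4 N of friction and stays where left; the head's rubber gives 1 mm per 5 N, up to 3 mm, and springs back.
- plug_short_side_head (a point): Centre of the flat top of the other plug on the short side that has the clipped corner: black round plug, soft rubber head 24 mm across, 5 mm high, on a stem, at (+0.076, -0.044) m in the box's frame. At the start its top is 74 to 77 mm above the table; home (unloaded), it sits on its 2 mm washer, its top 67 mm above the table. Axes as the box's.
- plug_short_side (a joint): How far the stem of the other plug on the short side that has the clipped corner is pressed in, m: 0 to 0.003 at the start, 0.010 home (hard stop), negative if pulled up. It slides with about 4 N of friction and stays where left; the head's rubber gives 1 mm per 5 N, up to 3 mm, and springs back.
- plug_last_head (a point): Centre of the flat top of the last plug, diagonally opposite the third one: black round plug, soft rubber head 24 mm across, 5 mm high, on a stem, at (-0.076, +0.044) m in the box's frame. At the start its top is 74 to 77 mm above the table; home (unloaded), it sits on its 2 mm washer, its top 67 mm above the table. Axes as the box's.
- plug_last (a joint): How far the stem of the last plug, diagonally opposite the third one is pressed in, m: 0 to 0.003 at the start, 0.010 home (hard stop), negative if pulled up. It slides with about 4 N of friction and stays where left; the head's rubber gives 1 mm per 5 N, up to 3 mm, and springs back.
- masking_tape: Bystander: roll of masking tape lying flat, 100 mm across, 25 mm high; origin centre of its underside.
- block_b: Bystander: wooden packing block 60 x 60 x 30 mm; origin centre of its underside.
- try_square: Bystander: try square (wooden stock 120 x 20 x 18 mm, thin steel blade) lying flat, 120 x 190 mm over all; origin centre of the underside of that rectangle.

How it is judged (in metres and radians):
On the way, in this order (a step that is already met when the one before it is completed fails the run):
1. the plug at the clipped corner is pressed home (value of joint plug_clipped above 0.0085 m), for 0.1 s.
2. the plug diagonally opposite the clipped corner is pressed home (value of joint plug_opposite above 0.0085 m), for 0.1 s.
3. the other plug on the short side that has the clipped corner is pressed home (value of joint plug_short_side above 0.0085 m), for 0.1 s.
4. the last plug, diagonally opposite the third one is pressed home (value of joint plug_last above 0.0085 m), for 0.1 s.
At the end, for the whole second after the job is handed in: All four plugs are home (each pressed in 8.5 mm or more of 10), and the box stands flat and at rest, moved less than 20 mm (value of joint each of plug_clipped, plug_opposite, plug_short_side, plug_last above 0.0085 m and distance of each of junction_box, clipped_corner from where it was at the start of the episode below 0.02 m and angle between junction_box's own z axis and vertical below 0.05 rad and linear speed of junction_box below 0.02 m/s); the robot touches nothing.
It fails at once if a plug is pressed in before the one ahead of it in the order is home ((value of joint plug_opposite above 0.0055 m and value of joint plug_clipped below 0.0085 m) or (value of joint plug_short_side above 0.0055 m and value of joint plug_opposite below 0.0085 m) or (value of joint plug_last above 0.0055 m and value of joint plug_short_side below 0.0085 m)).
It fails at once if a plug is pulled up out of the cover by more than 2 mm from its highest start (value of joint any of plug_clipped, plug_opposite, plug_short_side, plug_last below -0.002 m).
It fails at once if the fingers press on the box or its plugs with more than 30 N, or another part of the robot bumps the box (contact force between the fingers and junction_box above 30 N or contact force between the arm and junction_box above 5 N).
It fails at once if the box is lifted, tipped, or shoved or turned by more than 20 mm (height (world z) of junction_box above 0.012 m or angle between junction_box's own z axis and vertical above 0.1 rad or distance of any of junction_box, clipped_corner from where it was at the start of the episode above 0.02 m).
It fails at once if a bystander is moved by more than 20 mm (distance of any of masking_tape, block_b, try_square from where it was at the start of the episode above 0.02 m).
It also fails if it takes over 51 s, if anything falls off the work surface, if the arm or the gripper's body presses on something with over 40 N, if the wrist force passes 120 N, or if a joint passes its speed limit or range.

## Robot

A 7-joint arm with a two-finger parallel gripper is mounted at the origin on the work surface; the furniture and walls round the work are solid. World frame = base frame: x ahead of the robot, y to its left, z up, the work surface at z = 0. Lengths are in m, angles in degrees, forces in N, time in s.
With the tool pointing down it reaches from about 0.4 to 0.875 m from the base axis. Payload 4.4 kg.
Tool frame: the origin (TCP) lies at the very end of the fingers, on their centre line; the grasp point (between the pads) lies 19 mm behind it; z points along the fingers, y is the line along which they close (so a half turn about z gives the same grasp; the last joint's range is limited). The gripper opens to 85 mm and grips with 20 to 120 N. Pads are 22 mm wide; open, the fingers measure 114 mm over their backs; the gripper's body (76 mm by 85 mm) begins 54 mm behind the grasp point. The pads swing forward as they close: fully open they stand 13 mm farther back than shut.
Start: joints at [-79.687, 36.005, 2.206, 86.941, -1.547, 57.084, -1.146], TCP at [0.158, 0.63, 0.231] pointing down, gripper open.
Joint ranges: [-175.42, 175.42], [-21.48, 121.26], [-71.46, 75.88], [10.55, 141.38], [-63.04, 243.04], [13.31, 113.54], [-168.57, 168.57]. Speed limits (degrees/s): [147.25, 147.25, 180, 180, 180, 180, 180].

## Interface

Orientations are given as a 3x3 rotation matrix whose columns are the frame's x, y, z axes.
In Python, from cell import bot gives the robot as it stands. The module is installed in compiled form; this text tells all that it offers.
- The arm moves only by the tool send_rows, never from a script. Its argument "targets" is a list of rows, each an object with "offset": the shift along the world's x, y, z in cm, a list of three; "twist": the turn about the world's z in rad. In form: [{"offset": [dx, dy, dz], "twist": twist}, ...]. A call has 1 to 20 rows; each row shifts and turns the commanded pose from where the row before left it; what a row does not reach is not made up. A row lasts 1/8 s, in which the tool goes at most 62.5 mm and 10.7 degrees, less where a joint would pass 70% of its speed; a pose out of reach is approached as far as the arm can. A call with a gripper value outside its range is refused whole. "gripper" is the gripper's target within -1 to 1 (shut at 1, half-way at 0, fully open at -1), set as the call begins (left out, the last holds). The fingers move at their own pace and stop on an object; "force" is the grip in N (left out, the last holds). Time passes only in rows, so rows that do not move let the fingers close. It gives the time, the measured TCP pose, the force, the opening and the grip force at its end, in the units of the state.
- bot.get_obs(): the state, without advancing time (a new reading comes with each control period).
- bot.camera(name): name is "side" or "top" or "wrist"; returns (picture, depth): 400x640x3 uint8, red, green, blue; 400x640 float32, m along the optical axis (not along the pixel's ray), 0 where there is no reading.
- bot.calibration(name): a dict with "mtx" (3x3 intrinsics, pixels), "R" (3x3) and "t" (3): a world point X has camera coordinates R X + t; the wrist camera has in their place "tool_from_camera" (4x4, takes a point from camera to tool coordinates, whose origin is the TCP and whose axes are the flange's). Camera axes: x right, y down, z forward; pixel columns grow to the right and rows downward; lengths in m; the calibration is good to about 2 mm. A picture is of the moment at which its call begins: read the wrist's pose just before it. calibration takes no time and is no camera call.
- bot.sign_off(): hands the job in; it is judged then, once.
The state is a dict: "clock": time; "joint_positions": joint angles; "qvel": joint speeds; "tau": joint torques, N m; "ee_pos": TCP position; "tcp_rot": TCP orientation; "ft_force": force on the tool from outside, world axes, zero at the start; "ft_torque": the same for the moment, N m; "width": finger opening in m; "grasp_force": force on a finger pad.
Only numpy, scipy, OpenCV 4.12 (cv2) and the standard library are available. Lean on these libraries where they do the work, as an engineer would, in place of code of your own. Each camera call takes 0.05 s, during which the arm holds its last target. There are 200 camera calls.

## Working session

There is one attempt and no reset: what is moved stays moved. The work goes in short steps, Python scripts to look and compute and a tool call to move; the robot and the scene stay as the last step left them, time stands still between calls to the robot, and variables do not carry over. Pictures are saved under pics/ and viewed, at most 10 in all, crops included, and the job is handed in when it is done.

Besides the shell and the picture viewer there is one more tool, called after ">>>" as name(argument=value, ...), one argument or row to a line, values as JSON. send_rows: Moves the arm, as the interface text tells. Its arguments: {"type":"object","properties":{"targets":{"type":"array","items":{"type":"object","properties":{"offset":{"type":"array","items":{"type":"number"}},"twist":{"type":"number"}}}},"gripper":{"type":"number"},"force":{"type":"number"}},"required":["targets"]}

```bash
mkdir -p pics
python3 - <<'E'
from cell import bot
import cv2,numpy as np
o=bot.get_obs();print(o['clock'],o['ee_pos'],o['tcp_rot'],o['width'],o['ft_force'])
for n in('top','side'):
    p,d=bot.camera(n);cv2.imwrite(f'pics/{n}0.png',p[:,:,::-1]);np.savez(f'{n}0.npz',p=p,d=d)
    c=bot.calibration(n);print(n,c['mtx'],c['R'],c['t'])
E
```

```text
0.0 [0.15797433 0.62987551 0.23038738] [[-9.69944933e-01  2.43324088e-01 -4.64773683e-04]
 [ 2.43324531e-01  9.69943217e-01 -1.82430179e-03]
 [ 6.90751373e-06 -1.88256311e-03 -9.99998228e-01]] 0.085284101884361 [-0.31077717  0.75470485 -0.38161848]
top [[379.54627704   0.         319.48485753]
 [  0.         379.54627704 198.63976257]
 [  0.           0.           1.        ]] [[ 0.01051733 -0.9998403  -0.01444862]
 [-0.98154894 -0.00756391 -0.1910614 ]
 [ 0.1909216   0.01619148 -0.98147174]] [-0.00557388  0.54032973  0.93366511]
side [[447.73412558   0.         320.98351304]
 [  0.         447.73412558 202.68395158]
 [  0.           0.           1.        ]] [[ 0.92364959 -0.38315706 -0.00788068]
 [-0.20171529 -0.46857068 -0.86008864]
 [ 0.32585638  0.79601017 -0.51008375]] [-0.49239127  0.18769396  0.88998652]
```

View pics/top0.png

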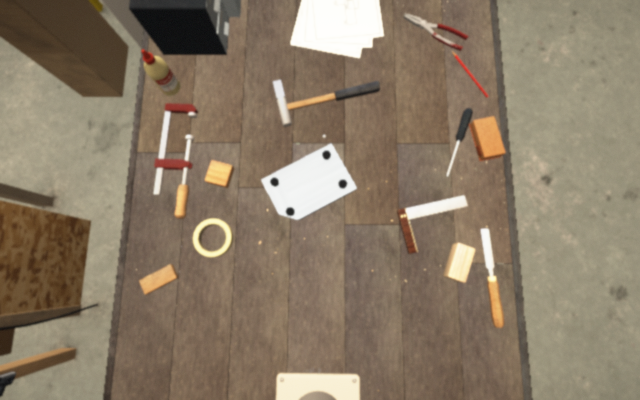

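View pics/side0.png

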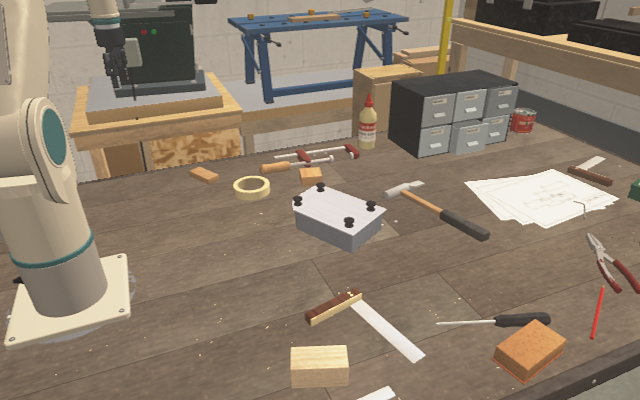

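The top view shows the box with plugs near (327,155), (343,184), (275,182) and (291,212). The clipped corner looks to be at the bottom, near (287,217). The side view shows the same plugs near (320,187), (297,201), (371,206) and (349,222). I'll measure both views and enlarge the box.

```bash
cat > h.py <<'E'
import numpy as np,cv2
from cell import bot
def blobs(p,roi,thr=70,amin=15):
    x0,y0,x1,y1=roi
    m=np.zeros(p.shape[:2],np.uint8); m[y0:y1,x0:x1]=(p[y0:y1,x0:x1].max(2)<thr)*255
    n,l,s,c=cv2.connectedComponentsWithStats(m)
    return [(c[i].round(1),s[i]) for i in range(1,n) if s[i,4]>=amin]
def onplane(n,uv,z):
    c=bot.calibration(n);R,t=c['R'],np.array(c['t']);o=-R.T@t
    d=R.T@np.linalg.solve(c['mtx'],[uv[0],uv[1],1]);return o+d*(z-o[2])/d[2]
def P(n):
    c=bot.calibration(n);return c['mtx']@np.c_[c['R'],c['t']]
E
python3 - <<'E'
from h import *
T=np.load('top0.npz')['p'];S=np.load('side0.npz')['p']
bt=blobs(T,(262,140,358,220));bs=blobs(S,(285,175,392,232))
for n,b in(('top',bt),('side',bs)):
    for c,s in b: print(n,c,s[:],onplane(n,c,.075).round(4))
# plate outline
m=((T.min(2)>150)*255).astype(np.uint8);m[:135]=0;m[225:]=0;m[:,:255]=0;m[:,362:]=0
k,_=cv2.findContours(m,0,2);k=max(k,key=cv2.contourArea);a=cv2.approxPolyDP(k,2.5,True)[:,0]
for q in a: print(q,onplane('top',q,.058).round(4))
cv2.imwrite('pics/crop.png',cv2.hconcat([cv2.resize(T[135:225,255:365,::-1],(400,327)),cv2.resize(S[175:250,285:392,::-1],(400,327))]))
E
```

```text
top [326.3 154.7] [324 152   6   7  30] [ 0.6521 -0.0175  0.075 ]
top [274.3 181.6] [271 179   7   6  31] [0.5795 0.1152 0.075 ]
top [342.4 183.5] [340 181   6   6  31] [ 0.5757 -0.0591  0.075 ]
top [289.6 211.4] [287 209   6   6  30] [0.5025 0.074  0.075 ]
side [320.1 188.3] [317 185   7   7  29] [0.5702 0.0937 0.075 ]
side [297.5 201.8] [294 197   8   9  38] [0.4961 0.0538 0.075 ]
side [370.5 207. ] [367 203   9   8  38] [ 0.6429 -0.0351  0.075 ]
side [348.3 223.6] [345 219   8   9  38] [ 0.5658 -0.0778  0.075 ]
[331 143] [ 0.69   -0.0297  0.058 ]
[261 179] [0.5903 0.1527 0.058 ]
[279 214] [0.4983 0.1027 0.058 ]
[299 219] [0.4858 0.0511 0.058 ]
[356 188] [ 0.568  -0.0951  0.058 ]
```

View pics/crop.png

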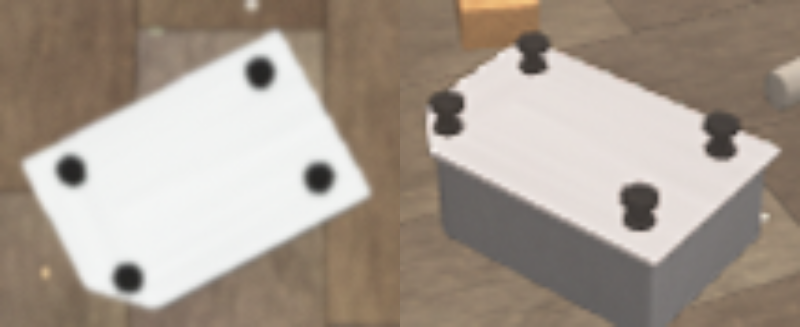

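The clipped corner is at the bottom left of the top crop, so from the top view the plugs are:
- **Clipped:** about (0.503, 0.074)
- **Opposite:** about (0.652, -0.018)
- **Short side:** about (0.580, 0.115)
- **Last:** about (0.576, -0.059)

In the side view the blobs include the stems, which biases them. Next I'll shut the gripper, move over the box and refine with the wrist camera.

>>> send_rows(
  targets=[
    {"offset":[2,-3,0.2],"twist":0},
    {"offset":[2,-3,0.2],"twist":0},
    {"offset":[2,-3,0.2],"twist":0},
    {"offset":[2,-3,0.2],"twist":0},
    {"offset":[2,-3,0.2],"twist":0},
    {"offset":[2,-3,0.2],"twist":0},
    {"offset":[2,-3,0.2],"twist":0},
    {"offset":[2,-3,0.2],"twist":0},
    {"offset":[2,-3,0.2],"twist":0},
    {"offset":[2,-3,0.2],"twist":0},
    {"offset":[2,-3,0.2],"twist":0},
    {"offset":[2,-3,0.2],"twist":0},
    {"offset":[2,-3,0.2],"twist":0},
    {"offset":[2,-3,0.2],"twist":0},
    {"offset":[2,-3,0.2],"twist":0},
    {"offset":[2,-3,0.2],"twist":0},
    {"offset":[2,-2,0.2],"twist":0},
    {"offset":[1,-1,0],"twist":0},
    {"offset":[0,0,0],"twist":0},
  ],
  gripper=1,
)

```text
clock: 2.48
ee_pos: [0.5081, 0.1202, 0.2649]
tcp_rot: [[-0.97, 0.245, -0.001], [0.245, 0.97, -0.0], [0.001, -0.0, -1.0]]
ft_force: [-0.3, -0.4, -0.8]
width: -0.0002
grasp_force: 0.0
```

Run:
```python
from h import *
o=bot.get_obs();print(o['clock'],o['ee_pos'],o['tcp_rot'].round(3) if hasattr(o['tcp_rot'],'round') else o['tcp_rot'],o['width'],o['ft_force'])
p,d=bot.camera('wrist');cv2.imwrite('pics/w1.png',p[:,:,::-1]);c=bot.calibration('wrist');print(c)
np.savez('w1.npz',p=p,d=d,pos=o['ee_pos'],R=o['tcp_rot'])
```

```text
2.475 [0.50812776 0.12018462 0.26493617] [[-0.97   0.245 -0.001]
 [ 0.245  0.97  -0.   ]
 [ 0.001 -0.    -1.   ]] -0.0002082613552546031 [-0.33211586 -0.4309127  -0.8428326 ]
{'mtx': array([[336.13071049,   0.        , 318.58822279],
       [  0.        , 336.13071049, 208.65252321],
       [  0.        ,   0.        ,   1.        ]]), 'tool_from_camera': array([[ 5.83036160e-04, -9.59595124e-01, -2.81383825e-01,
         7.17664927e-02],
       [ 9.99999809e-01,  6.17076090e-04, -3.23656083e-05,
         7.54593154e-04],
       [ 2.04693111e-04, -2.81383753e-01,  9.59595301e-01,
        -1.43769288e-01],
       [ 0.00000000e+00,  0.00000000e+00,  0.00000000e+00,
         1.00000000e+00]])}
```

View pics/w1.png

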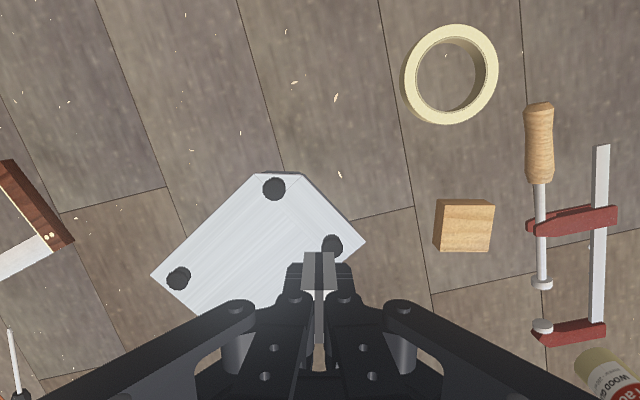

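The wrist view confirms the clipped corner at the top, near (280,172). The clipped plug is at (274,188), the last plug at (178,278) and the short-side plug at (332,246), partly near the fingers. Next I'll combine the rays from all views.

```bash
cat >> h.py <<'E'
def wray(uv,pos,R):
    c=bot.calibration('wrist');M=c['tool_from_camera'];R=np.array(R)
    d=R@M[:3,:3]@np.linalg.solve(c['mtx'],[uv[0],uv[1],1]);return R@M[:3,3]+pos,d
def wplane(uv,pos,R,z):
    o,d=wray(uv,pos,R);return o+d*(z-o[2])/d[2]
def cray(n,uv):
    a=onplane(n,uv,0);b=onplane(n,uv,.1);return a,b-a
def meet(rays):
    A=0;B=0
    for o,d in rays:
        d=d/np.linalg.norm(d);Q=np.eye(3)-np.outer(d,d);A=A+Q;B=B+Q@o
    return np.linalg.solve(A,B)
E
python3 - <<'E'
from h import *
w=np.load('w1.npz');p,pos,R=w['p'],w['pos'],w['R']
print([ (c,s[2:]) for c,s in blobs(p,(160,165,350,295),80)])
for n,uvw,uvt in(('clip',(274,188),(289.6,211.4)),('last',(178,278),(342.4,183.5)),('short',(332,246),(274.3,181.6))):
    print(n,wplane(uvw,pos,R,.075).round(4),'meet',meet([wray(uvw,pos,R),cray('top',uvt)]).round(4), w['d'][uvw[1],uvw[0]])
E
```

```text
[(array([274.1, 182.9]), array([22, 17, 70], dtype=int32)), (array([322.5, 264.2]), array([ 29,  55, 386], dtype=int32)), (array([342.1, 267.9]), array([ 15,  10, 127], dtype=int32)), (array([176.6, 278.5]), array([ 24,  22, 217], dtype=int32)), (array([342.7, 275.5]), array([14,  4, 54], dtype=int32)), (array([293.7, 288.5]), array([ 28,  16, 235], dtype=int32)), (array([342. , 287.2]), array([ 22,  16, 229], dtype=int32))]
clip [0.5012 0.0759 0.075 ] meet [0.5031 0.0746 0.068 ] 0.3383201
last [ 0.5729 -0.055   0.075 ] meet [ 0.5769 -0.0597  0.0668] 0.3675421
short [0.5773 0.1183 0.075 ] meet [0.583  0.1173 0.0609] 0.3569418
```

Two independent views agree to about 2 mm, with the clipped plug at about (0.502, 0.075). I'll move above it and descend close to it.

>>> send_rows(
  targets=[
    {"offset":[-0.2,-1.5,-2],"twist":0},
    {"offset":[-0.2,-1.5,-2],"twist":0},
    {"offset":[-0.2,-1.5,-2],"twist":0},
    {"offset":[0,0,-3],"twist":0},
    {"offset":[0,0,-3],"twist":0},
    {"offset":[0,0,-3],"twist":0},
    {"offset":[0,0,-2],"twist":0},
    {"offset":[0,0,-0.7],"twist":0},
    {"offset":[0,0,0],"twist":0},
    {"offset":[0,0,0],"twist":0},
  ],
)

```text
clock: 3.78
ee_pos: [0.5027, 0.0759, 0.0891]
tcp_rot: [[-0.97, 0.243, 0.001], [0.243, 0.97, 0.0], [-0.001, 0.001, -1.0]]
ft_force: [0.2, -0.6, -0.9]
width: -0.0002
grasp_force: 0.0
```

Run:
```python
from h import *
o=bot.get_obs();p,d=bot.camera('wrist');print(o['ee_pos'],o['ft_force'])
S,_=bot.camera('side')
cv2.imwrite('pics/w2.png',cv2.hconcat([cv2.resize(p[150:330,220:420,::-1],(400,360)),cv2.resize(S[130:250,260:393,::-1],(400,360))]))
```

```text
[0.50266626 0.07594667 0.08913678] [ 0.18607693 -0.64439937 -0.85244687]
```

View pics/w2.png

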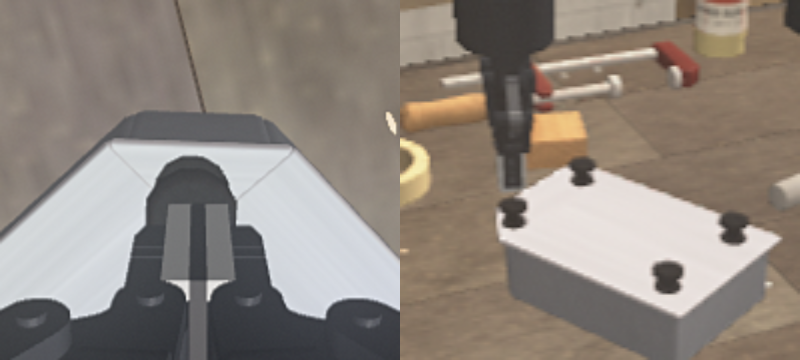

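The fingertip is centred over the clipped plug in both the wrist and side views. I'll press in steps.

>>> send_rows(
  targets=[
    {"offset":[0,0,-0.6],"twist":0},
    {"offset":[0,0,-0.5],"twist":0},
    {"offset":[0,0,-0.3],"twist":0},
    {"offset":[0,0,-0.3],"twist":0},
    {"offset":[0,0,-0.2],"twist":0},
    {"offset":[0,0,-0.2],"twist":0},
    {"offset":[0,0,-0.1],"twist":0},
    {"offset":[0,0,0],"twist":0},
  ],
)

```text
clock: 4.88
ee_pos: [0.5021, 0.0755, 0.0663]
tcp_rot: [[-0.97, 0.243, -0.0], [0.243, 0.97, -0.0], [0.0, -0.0, -1.0]]
ft_force: [-1.7, -0.3, 3.4]
width: -0.0001
grasp_force: 1.9
```

>>> send_rows(
  targets=[
    {"offset":[0,0,-0.1],"twist":0},
    {"offset":[0,0,-0.1],"twist":0},
    {"offset":[0,0,0],"twist":0},
    {"offset":[0,0,0],"twist":0},
  ],
)

```text
clock: 5.38
ee_pos: [0.5021, 0.0755, 0.0649]
tcp_rot: [[-0.97, 0.243, 0.0], [0.243, 0.97, 0.0], [-0.0, 0.0, -1.0]]
ft_force: [-2.0, -0.1, 10.0]
width: -0.0
grasp_force: 5.2
```

The force rose to about 11 N, well above the sliding friction, at the expected home height, so plug 1 is home. Next is the opposite plug.

>>> send_rows(
  targets=[
    {"offset":[0,0,1.5],"twist":0},
    {"offset":[0,0,1.5],"twist":0},
    {"offset":[3,-1.8,0],"twist":0},
    {"offset":[3,-1.9,0],"twist":0},
    {"offset":[3,-1.8,0],"twist":0},
    {"offset":[3,-1.9,0],"twist":0},
    {"offset":[3,-1.8,0],"twist":0},
    {"offset":[0,0,-0.4],"twist":0},
    {"offset":[0,0,0],"twist":0},
    {"offset":[0,0,0],"twist":0},
  ],
)

```text
clock: 6.62
ee_pos: [0.6512, -0.0153, 0.0904]
tcp_rot: [[-0.97, 0.242, -0.001], [0.242, 0.97, 0.001], [0.001, 0.0, -1.0]]
ft_force: [-0.9, 0.4, -1.3]
width: -0.0002
grasp_force: 0.0
```

Run:
```python
from h import *
o=bot.get_obs();p,d=bot.camera('wrist');print(o['ee_pos'],o['ft_force'])
S,_=bot.camera('side');T,_=bot.camera('top')
print([(c,onplane('top',c,.068).round(4)) for c,s in blobs(T,(262,140,358,220)) if s[4]<60])
for u in((289.6,211.4),):print(onplane('top',u,.068))
cv2.imwrite('pics/w3.png',cv2.hconcat([cv2.resize(p[150:330,220:420,::-1],(400,360)),cv2.resize(S[130:250,260:393,::-1],(400,360))]))
```

```text
[ 0.65115262 -0.01533039  0.09043584] [-0.86723377  0.35786162 -1.32593811]
[]
[0.5036463  0.07467927 0.068     ]
```

View pics/w3.png

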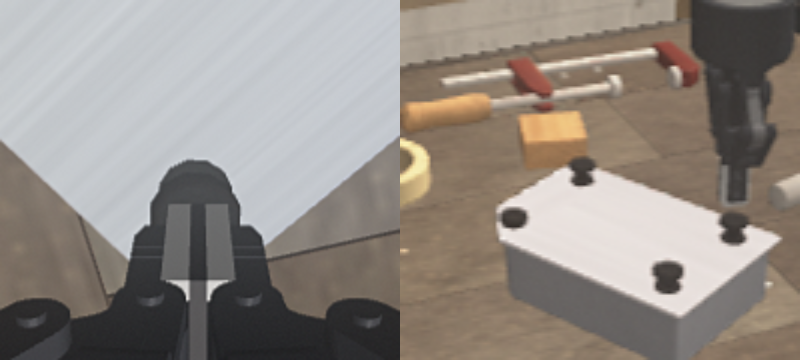

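The clipped plug now sits low, home on its washer. The fingertip is centred over the opposite plug in the wrist crop (both at about x=197). Pressing now.

>>> send_rows(
  targets=[
    {"offset":[0,0,-0.7],"twist":0},
    {"offset":[0,0,-0.5],"twist":0},
    {"offset":[0,0,-0.3],"twist":0},
    {"offset":[0,0,-0.3],"twist":0},
    {"offset":[0,0,-0.2],"twist":0},
    {"offset":[0,0,-0.2],"twist":0},
    {"offset":[0,0,-0.2],"twist":0},
    {"offset":[0,0,0],"twist":0},
    {"offset":[0,0,0],"twist":0},
  ],
)

```text
clock: 7.9
ee_pos: [0.6521, -0.0165, 0.0663]
tcp_rot: [[-0.97, 0.243, -0.0], [0.243, 0.97, 0.0], [0.0, 0.0, -1.0]]
ft_force: [-2.9, 0.6, 2.8]
width: -0.0002
grasp_force: 1.9
```

>>> send_rows(
  targets=[
    {"offset":[0,0,-0.1],"twist":0},
    {"offset":[0,0,-0.1],"twist":0},
    {"offset":[0,0,0],"twist":0},
    {"offset":[0,0,0],"twist":0},
  ],
)

```text
clock: 8.4
ee_pos: [0.6522, -0.0165, 0.0652]
tcp_rot: [[-0.97, 0.243, 0.0], [0.243, 0.97, 0.0], [-0.0, 0.0, -1.0]]
ft_force: [-4.5, 0.4, 9.5]
width: -0.0001
grasp_force: 4.7
```

Plug 2 is home at about 11 N. Next is the short-side plug at about (0.579, 0.116).

>>> send_rows(
  targets=[
    {"offset":[0,0,1.5],"twist":0},
    {"offset":[0,0,1.5],"twist":0},
    {"offset":[-1.5,2.7,0],"twist":0},
    {"offset":[-1.5,2.7,0],"twist":0},
    {"offset":[-1.5,2.7,0],"twist":0},
    {"offset":[-1.4,2.6,0],"twist":0},
    {"offset":[-1.4,2.6,0],"twist":0},
    {"offset":[0,0,-0.4],"twist":0},
    {"offset":[0,0,0],"twist":0},
    {"offset":[0,0,0],"twist":0},
  ],
)

```text
clock: 9.65
ee_pos: [0.58, 0.1149, 0.0905]
tcp_rot: [[-0.969, 0.245, 0.001], [0.245, 0.969, -0.001], [-0.001, -0.001, -1.0]]
ft_force: [0.1, -0.0, -0.4]
width: -0.0001
grasp_force: 0.0
```

Run:
```python
from h import *
o=bot.get_obs();p,d=bot.camera('wrist');print(o['ee_pos'],o['ft_force'])
S,_=bot.camera('side')
cv2.imwrite('pics/w4.png',cv2.hconcat([cv2.resize(p[150:330,220:420,::-1],(400,360)),cv2.resize(S[130:250,260:393,::-1],(400,360))]))
```

```text
[0.58001989 0.11487037 0.09049952] [ 0.13711209 -0.03340498 -0.41781399]
```

View pics/w4.png

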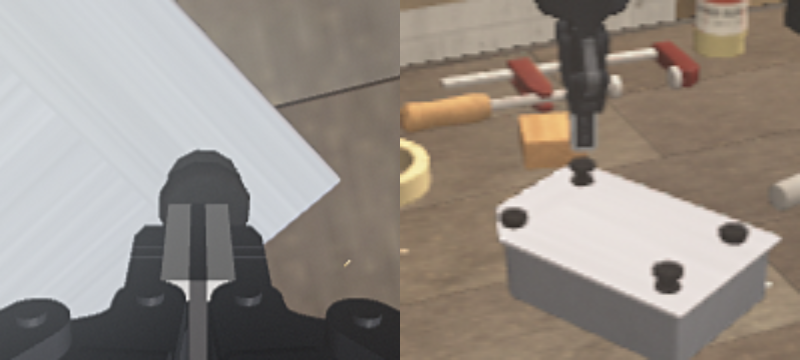

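The first two plugs sit low. The fingertip is over the short-side plug, with the head centred at about x=205 against 198 for the fingers, roughly a 2 mm offset, which is fine. Pressing.

>>> send_rows(
  targets=[
    {"offset":[0,0.1,-0.7],"twist":0},
    {"offset":[0,0,-0.5],"twist":0},
    {"offset":[0,0,-0.3],"twist":0},
    {"offset":[0,0,-0.3],"twist":0},
    {"offset":[0,0,-0.2],"twist":0},
    {"offset":[0,0,-0.2],"twist":0},
    {"offset":[0,0,-0.2],"twist":0},
    {"offset":[0,0,0],"twist":0},
    {"offset":[0,0,0],"twist":0},
  ],
)

```text
clock: 10.88
ee_pos: [0.5788, 0.1174, 0.0663]
tcp_rot: [[-0.97, 0.243, -0.001], [0.243, 0.97, -0.0], [0.001, -0.0, -1.0]]
ft_force: [-3.0, -0.9, 4.1]
width: -0.0003
grasp_force: 2.0
```

>>> send_rows(
  targets=[
    {"offset":[0,0,-0.1],"twist":0},
    {"offset":[0,0,-0.1],"twist":0},
    {"offset":[0,0,0],"twist":0},
    {"offset":[0,0,0],"twist":0},
  ],
)

```text
clock: 11.38
ee_pos: [0.5789, 0.1174, 0.065]
tcp_rot: [[-0.97, 0.243, -0.0], [0.243, 0.97, 0.0], [0.0, -0.0, -1.0]]
ft_force: [-4.0, -1.6, 10.3]
width: 0.0004
grasp_force: 5.0
```

Plug 3 is home. The last plug is at about (0.575, -0.058).

>>> send_rows(
  targets=[
    {"offset":[0,0,1.5],"twist":0},
    {"offset":[0,0,1.5],"twist":0},
    {"offset":[-0.1,-3,0],"twist":0},
    {"offset":[-0.1,-3,0],"twist":0},
    {"offset":[-0.1,-3,0],"twist":0},
    {"offset":[-0.1,-3,0],"twist":0},
    {"offset":[0,-3,0],"twist":0},
    {"offset":[0,-2.5,0],"twist":0},
    {"offset":[0,0,-0.4],"twist":0},
    {"offset":[0,0,0],"twist":0},
    {"offset":[0,0,0],"twist":0},
  ],
)

```text
clock: 12.75
ee_pos: [0.5753, -0.0557, 0.0904]
tcp_rot: [[-0.97, 0.241, 0.0], [0.241, 0.97, 0.001], [0.0, 0.001, -1.0]]
ft_force: [-0.6, 0.5, 1.0]
width: 0.0
grasp_force: 0.0
```

Run:
```python
from h import *
o=bot.get_obs();p,d=bot.camera('wrist');print(o['ee_pos'],o['ft_force'])
S,_=bot.camera('side')
cv2.imwrite('pics/w5.png',cv2.hconcat([cv2.resize(p[150:330,220:420,::-1],(400,360)),cv2.resize(S[130:250,260:393,::-1],(400,360))]))
```

```text
[ 0.57533338 -0.05573476  0.09039345] [-0.57771604  0.5462794   0.96946464]
```

View pics/w5.png

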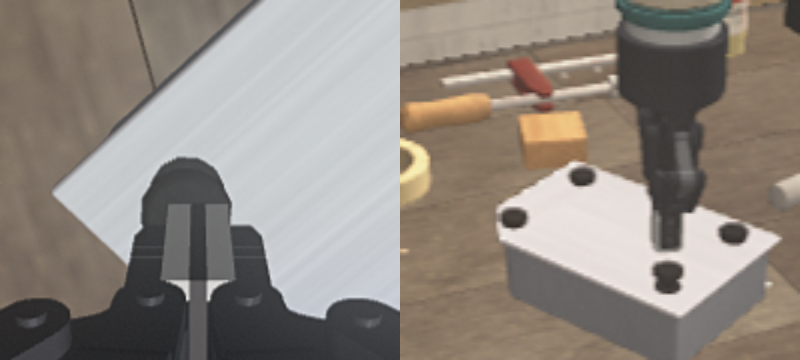

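The other three plugs all sit low. The fingertip is over the last plug, with the head at about x=187 against 198 for the fingers, so about 3 mm toward -y. I'll nudge it over and press.

>>> send_rows(
  targets=[
    {"offset":[0,-0.1,-0.7],"twist":0},
    {"offset":[0,0,-0.5],"twist":0},
    {"offset":[0,0,-0.3],"twist":0},
    {"offset":[0,0,-0.3],"twist":0},
    {"offset":[0,0,-0.2],"twist":0},
    {"offset":[0,0,-0.2],"twist":0},
    {"offset":[0,0,-0.2],"twist":0},
    {"offset":[0,0,0],"twist":0},
    {"offset":[0,0,0],"twist":0},
  ],
)

```text
clock: 13.98
ee_pos: [0.5748, -0.0585, 0.0663]
tcp_rot: [[-0.97, 0.243, -0.001], [0.243, 0.97, 0.0], [0.001, -0.0, -1.0]]
ft_force: [-2.6, 1.4, 3.7]
width: 0.0
grasp_force: 2.0
```

>>> send_rows(
  targets=[
    {"offset":[0,0,-0.1],"twist":0},
    {"offset":[0,0,-0.1],"twist":0},
    {"offset":[0,0,0],"twist":0},
    {"offset":[0,0,0],"twist":0},
  ],
)

```text
clock: 14.48
ee_pos: [0.5749, -0.0585, 0.065]
tcp_rot: [[-0.97, 0.243, -0.0], [0.243, 0.97, 0.0], [0.0, 0.0, -1.0]]
ft_force: [-3.6, 1.0, 9.9]
width: -0.0001
grasp_force: 5.1
```

All four plugs are pressed. I'll retreat and check once.

>>> send_rows(
  targets=[
    {"offset":[0,0,1.5],"twist":0},
    {"offset":[0,0,2],"twist":0},
    {"offset":[0,0,3],"twist":0},
    {"offset":[0,0,3],"twist":0},
    {"offset":[0,0,3],"twist":0},
    {"offset":[0,0,3],"twist":0},
    {"offset":[-1,0,2],"twist":0},
    {"offset":[0,0,0],"twist":0},
    {"offset":[0,0,0],"twist":0},
  ],
)

```text
clock: 15.6
ee_pos: [0.5645, -0.0584, 0.2385]
tcp_rot: [[-0.97, 0.243, -0.001], [0.243, 0.97, 0.0], [0.001, -0.0, -1.0]]
ft_force: [0.3, 0.4, 0.7]
width: -0.0001
grasp_force: 0.0
```

Run:
```python
from h import *
o=bot.get_obs();print(o['ee_pos'],o['ft_force'])
S,_=bot.camera('side');S0=np.load('side0.npz')['p']
cv2.imwrite('pics/w6.png',cv2.hconcat([cv2.resize(a[160:250,270:403,::-1],(400,270)) for a in(S0,S)]))
```

```text
[ 0.56452319 -0.05844     0.23848813] [0.25652389 0.40054891 0.68246888]
```

View pics/w6.png

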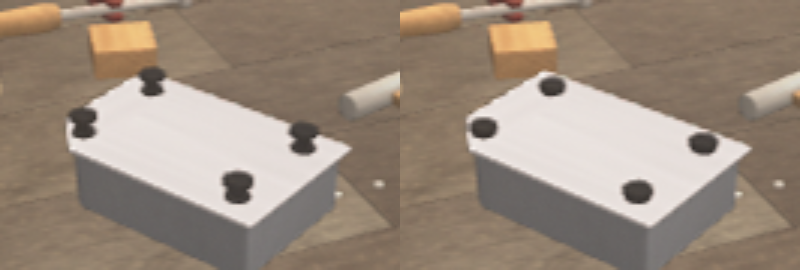

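The before and after crops show all four plugs now flush on their washers, and the box has not moved. Handing in.

```bash
python3 -c "
from cell import bot
print(bot.sign_off())"
```

```text
the job is handed in; nothing more can be done
None
```

I pressed all four plugs home in the required order at about 11 N each; the box and bystanders stayed put, and I handed the job in at about 16 s, though the sign-off returned no verdict.

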